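Snap the filing rest onto the vise's anchor pin

ROBOT

A 6-joint arm with a two-finger parallel gripper is mounted at the origin on the work surface. World frame = base frame: x ahead of the robot, y to its left, z up, the work surface at z = 0. Lengths are in m, angles in rad, forces in N, time in s.
With the tool pointing down it reaches from about 0.3 to 0.775 m from the base axis. Payload 14.6 kg.
Tool frame: the origin (TCP) lies at the very end of the fingers, on their centre line; the grasp point (between the pads) lies 19 mm behind it (manip.grip_depth is the z of the grasp point in the tool frame, in m); z points along the fingers, y is the line along which they close (so a half turn about z gives the same grasp; the last joint's range is limited). The gripper opens to 85 mm and grips with 20 to 120 N. Pads are 22 mm wide; open, the fingers measure 114 mm over their backs; the gripper's body (76 mm by 85 mm) begins 54 mm behind the grasp point. The pads swing forward as they close: fully open they stand 13 mm farther back than shut.
Start: joints at [1.103, 0.3, 1.521, -0, 1.321, -0.067], TCP at [0.215, 0.506, 0.231] pointing down, gripper open.
Joint ranges: [-3.03, 3.03], [-0.79, 2.21], [0.23, 2.52], [-1.04, 4.18], [0, 3.07], [-2.55, 2.55]. Speed limits (rad/s): [2.22, 2.22, 2.57, 3.14, 3.14, 3.14].

INTERFACE

Orientations are given as [roll, pitch, yaw] about the fixed x, y, z axes, in that order (R = Rz(yaw) Ry(pitch) Rx(roll)).
In Python, from workcell import manip, cams, hand_in gives the robot as it stands.
- The arm moves only by the tool drive_tool, never from a script. Its argument "motion" is a list of rows, each a list of 7 numbers: the shift along the tool's x, y, z in mm, then the turn, a rotation vector about the tool's x, y, z in degrees, then the closure, from 0 (fully open) to 1 (shut). A call has 1 to 5 rows; each row shifts and turns the commanded pose from where the row before left it, along the tool's axes as they then stand; what a row does not reach is not made up. A row lasts 1/12 s, in which the tool goes at most 41.7 mm and 7.16 degrees, less where a joint would pass 70% of its speed; a pose out of reach is approached as far as the arm can. A call with a gripper value outside its range is refused whole. The fingers move at their own pace and stop on an object; "newtons" is the grip in N (left out, the last holds). Time passes only in rows, so rows that do not move let the fingers close. It gives the time, the measured TCP pose, the force, the opening and the grip force at its end, in the units of the state.
- manip.state(): the state, without advancing time (a new reading comes with each control period).
- cams.snapshot(name): name is "scene" or "top" or "wrist"; returns a dict with "frame" (384x512x3 uint8, red, green, blue), "intrinsics" (3x3 intrinsics, pixels), "distortion" ([k1, k2, p1, p2, k3] as OpenCV has them; the pictures are not rectified), "rvec" (rotation vector, rad) and "tvec" (3), from world to camera coordinates, as OpenCV has them; the wrist camera has in their place "mount" (4x4, takes a point from camera to tool coordinates, whose origin is the TCP and whose axes are the flange's). Camera axes: x right, y down, z forward; pixel columns grow to the right and rows downward; lengths in m; the calibration is good to about 2 mm. A picture is of the moment at which its call begins: read the wrist's pose just before it. There is no depth.
- hand_in(): hands the job in; it is judged then, once.
The state is a dict: "clock": time; "joint_positions": joint angles; "qvel": joint speeds; "joint_torque": joint torques, N m; "eef_pos": TCP position; "eef_rot": TCP orientation; "ft_force": force on the tool from outside, world axes, zero at the start; "ft_torque": the same for the moment, N m; "finger_gap": finger opening in m; "gripper_force": force on a finger pad.
Only numpy, scipy, OpenCV 4.12 (cv2) and the standard library are available. Lean on these libraries where they do the work, as an engineer would, in place of code of your own. Each camera call takes 0.05 s, during which the arm holds its last target. There are 200 camera calls.

TASK

Hook the loose filing rest to the little bench vise: push the mouth of its snap hook gently onto the vise's brass-capped anchor pin until the pin has pushed the sprung latch aside, is fully home, and the latch has flipped shut behind it. Then draw the rest back lightly for a moment until the shut latch takes the pull, to prove that it holds, and leave the rest hooked and standing flat on the desk with nothing touching it. Never ram or wrench it against the vise, and leave the other things where they are.

Things in the scene. Friction and masses are not known exactly. Their poses are not given: they have to be found in the camera images.
- rest_grip (a point): Middle of the walnut fin that is the filing rest's handle, 42 mm above the desk. The rest (0.3 to 0.65 kg, loose, standing) is a dark steel base 55 x 56 mm, 20 mm high, from 30 mm behind to 25 mm ahead of this point, with a steel fork (the hook) in front. Fin: 12 mm thick (y), 40 long (x), 20 to 60 mm above the desk. Axes: x towards the hook's mouth, y to its left, z up.
- throat (a point): Where the pin's centre lies in the hook when fully home, touching the throat bottom: 75 mm ahead of the handle's middle on its middle plane, 16 mm above the desk; same axes. The throat is 13 mm wide between two straight arms, 8 to 24 mm above the desk.
- mouth (a point): The hook's mouth, 44 mm ahead of the throat point, same axes: flared lips about 27 mm apart at their ends, narrowing to the 13 mm throat 13 mm farther in.
- latch (a joint): Turn of the brass latch in rad: 0 shut (across the throat), 1.55 folded back. Pivot on the left arm 10 mm off the middle, 21 mm ahead of the throat point; 16 mm long. Opens only inwards; the spring resists the pin with about 3 to 7 N. It flips shut behind the pin only when the pin is within about 2 mm of the throat bottom; shut, it leaves the rest 14 mm of play, then holds against a pull.
- vise: Small aluminium bench vise, fixed, gripping a walnut bead rod crosswise. Origin on the desk under the middle of a slot in its 4 mm thick, 46 mm wide steel tongue, which ends 29 mm before the origin. x towards the vise's body (push the hook along +x), y left, z up. Body from 73 mm beyond the origin, 90 mm wide, 104 mm high; rod 170 mm long. More than 20 N from the rest would harm it.
- slot (a point): Middle of the slot, on top of the tongue, 4 mm above the desk; axes of the vise. In it stands the upright anchor pin: steel, 10 mm diameter, under a 22 mm wide brass cap 31 to 37 mm above the desk, so the hook goes on from the front, below the cap. The pin is clamped firmly anywhere from 20 mm nearer to 20 mm farther along x than this point (0 in y); that is not measured: feel or see it.
- dish: White ceramic ring dish, 90 mm across, 24 mm high, loose; bystander. Origin: centre of its underside.
- vial: Lapis blue glass vial, 32 mm diameter, 75 mm high, loose; bystander. Origin: centre of its underside.
- file: Steel hand file with a wooden handle, 212 mm long along its x, 20 mm wide, 18 mm high, loose; bystander. Origin on the desk near its middle.
- blanks: Three square walnut blanks in a brass band, 150 mm long along its x, 46 mm wide, 17 mm high, loose; bystander. Origin: centre of its underside.
- tin: Round aluminium tin, 64 mm diameter, 45 mm high, loose; bystander. Origin: centre of its underside.
Mind the look-alikes: they are no part of the job. What is meant by the part that bears rest_grip is not orange, and is the larger of those in its own colour.

How it is judged:
By the outcome, as a careful person would: the job done as asked, in the order asked, and still so for the second after the job is handed in, with the robot touching nothing.
It also fails if it takes over 70 s, if anything falls off the work surface, if the arm or the gripper's body presses on something with over 40 N, if the wrist force passes 120 N, or if a joint passes its speed limit or range.

## Working session

There is one attempt and no reset: what is moved stays moved. The work goes in short steps, Python scripts to look and compute and a tool call to move; the robot and the scene stay as the last step left them, time stands still between calls to the robot, and variables do not carry over. Pictures are saved under pics/ and viewed, at most 10 in all, crops included, and the job is handed in when it is done.

Besides the shell and the picture viewer there is one more tool, called as name([rows], argument=value, ...), one row to a line, values as JSON. drive_tool: Moves the arm, as the interface text tells. Its arguments: {"type":"object","properties":{"motion":{"type":"array","items":{"type":"array","items":{"type":"number"}}},"newtons":{"type":"number"}},"required":["motion"]}

```bash
ls; mkdir -p pics; cat > h.py <<'E'
import numpy as np, cv2
from workcell import manip, cams, hand_in
from scipy.spatial.transform import Rotation as R
def snap(name):
    s=manip.state(); d=cams.snapshot(name)
    K=np.array(d['intrinsics'],float); D=np.array(d['distortion'],float)
    if 'rvec' in d:
        Rc=cv2.Rodrigues(np.array(d['rvec'],float))[0]; t=np.array(d['tvec'],float).ravel()
        Rw=Rc.T; o=-Rc.T@t
    else:
        T=np.eye(4); T[:3,:3]=R.from_euler('xyz',s['eef_rot']).as_matrix(); T[:3,3]=s['eef_pos']
        M=T@np.array(d['mount']); Rw=M[:3,:3]; o=M[:3,3]
    return dict(im=np.array(d['frame']),K=K,D=D,R=Rw,o=o)
def ray(c,uv):
    p=cv2.undistortPoints(np.array(uv,float).reshape(-1,1,2),c['K'],c['D']).reshape(-1,2)
    return np.c_[p,np.ones(len(p))]@c['R'].T
def onplane(c,uv,z):
    r=ray(c,uv); return c['o']+r*((z-c['o'][2])/r[:,2])[:,None]
def tri(c1,u1,c2,u2):
    a=ray(c1,[u1])[0];b=ray(c2,[u2])[0]
    s=np.linalg.lstsq(np.c_[a,-b],c2['o']-c1['o'],rcond=None)[0]
    p,q=c1['o']+s[0]*a,c2['o']+s[1]*b
    return (p+q)/2,np.linalg.norm(p-q)
def proj(c,P):
    Rc=c['R'].T; return cv2.projectPoints(np.array(P,float).reshape(-1,1,3),cv2.Rodrigues(Rc)[0],-Rc@c['o'],c['K'],c['D'])[0].reshape(-1,2)
def save(im,n): cv2.imwrite('pics/'+n,im[:,:,::-1])
E
python3 - <<'E'
from h import *
import pickle
C={n:snap(n) for n in('scene','top','wrist')}
pickle.dump(C,open('c0.pkl','wb'))
for n in C: print(n,C[n]['o'].round(3),C[n]['R'][:,2].round(2))
save(cv2.resize(C['top']['im'],(800,600)),'top0.png'); save(cv2.resize(C['scene']['im'],(800,600)),'scene0.png')
print(manip.state(), manip.grip_depth)
E
```

```text
pics
scene [1.044 0.265 0.793] [-0.54 -0.33 -0.78]
top [ 0.325 -0.081  1.183] [ 0.18  0.01 -0.98]
wrist [0.141 0.536 0.373] [ 0.28 -0.12 -0.95]
{'clock': 0.15, 'joint_positions': array([ 1.10339530e+00,  3.00334521e-01,  1.52141449e+00,  1.22011845e-05,
        1.32068143e+00, -6.66136188e-02]), 'qvel': array([-4.76511477e-04, -1.38928890e-03, -1.47129607e-03, -5.78947153e-05,
        2.44850099e-03, -6.88462436e-04]), 'joint_torque': array([ 1.86470235e-03, -5.43666852e+01, -3.61890829e+01, -1.39628460e-05,
        3.14845740e-03, -4.30959017e-05]), 'eef_pos': array([0.21451173, 0.50626498, 0.23086671]), 'eef_rot': array([-3.14075752e+00, -6.75591093e-05,  2.74080219e+00]), 'ft_force': array([ 0.38072898,  0.17583013, -0.09333491]), 'ft_torque': array([ 0.03436044,  0.00721907, -0.00958938]), 'gripper_force': 0.0, 'finger_gap': 0.08568481701026419} -0.0187
```

View pics/top0.png

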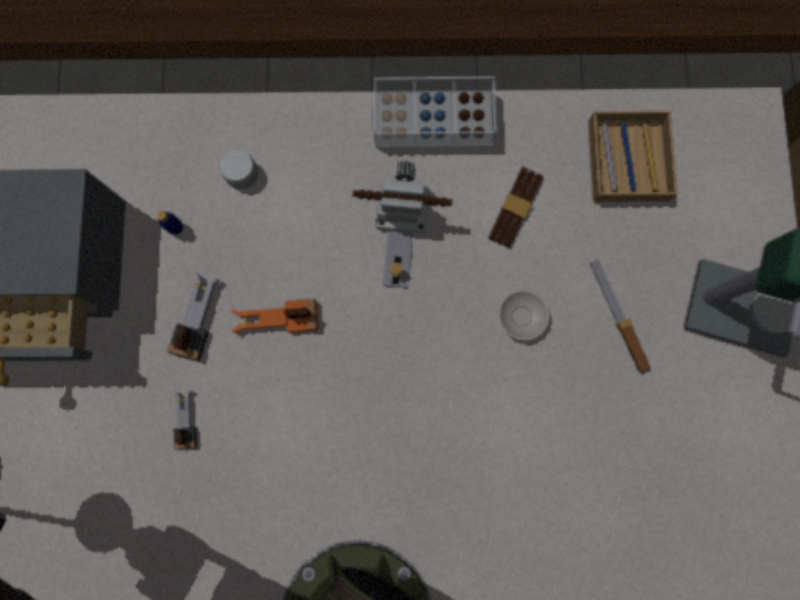

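View pics/scene0.png

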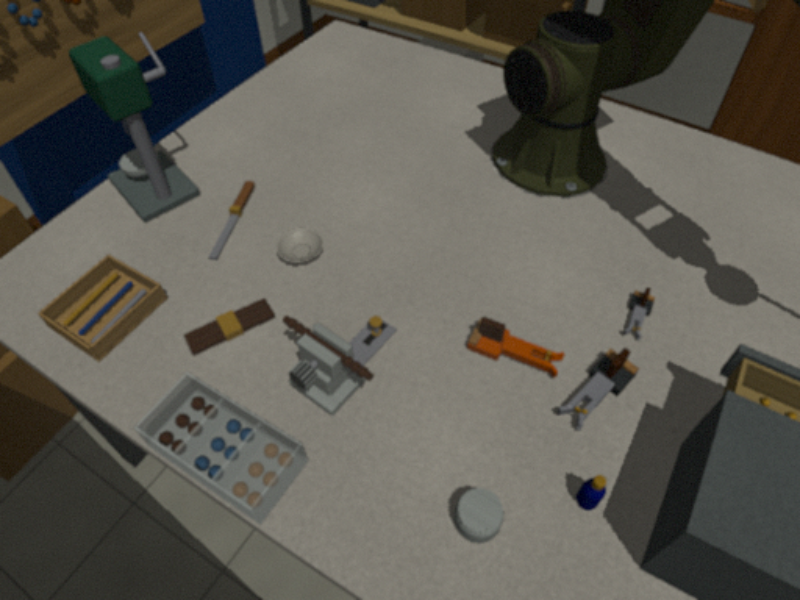

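Top view (800-px frame): the vise is at (400,200), with its tongue and brass pin cap at (397,268). Three rest candidates: steel at (193,315), small steel at (184,420), orange at (275,318). The larger steel one, at (193,315), fits "not orange, larger of its own colour". I'll confirm it in a crop.

```bash
python3 - <<'E'
from h import *
import pickle
C=pickle.load(open('c0.pkl','rb'))
t,s=C['top']['im'],C['scene']['im']
a=cv2.resize(t[165:295,85:215],(400,400),interpolation=2)
b=cv2.resize(s[175:285,335:445],(400,400),interpolation=2)
save(np.hstack([a,b]),'crop1.png')
v=lambda x,y:(x*.64,y*.64)
P=lambda n,x,y,z:onplane(C[n],[v(x,y)],z)[0].round(3)
print('rest fin',P('top',187,338,.06),'mouth',P('top',207,279,.024))
print('small',P('top',184,436,.04),P('top',184,395,.02))
print('cap',P('top',397,268,.037),P('scene',376,322,.037), tri(C['top'],v(397,268),C['scene'],v(376,322)))
print('tongue end',P('top',384,286,.004),P('top',408,287,.004),P('top',388,234,.004),P('top',411,234,.004))
print('vial',P('top',170,223,.04),'tin',P('top',238,168,.045),'orange',P('top',300,315,.05),P('top',235,318,.02))
print('cabinet',P('top',85,355,0.),P('top',123,205,0))
E
```

```text
rest fin [0.465 0.282 0.06 ] mouth [0.575 0.263 0.024]
small [0.303 0.286 0.04 ] [0.372 0.296 0.02 ]
cap [ 0.589 -0.073  0.037] [ 0.594 -0.064  0.037] (array([ 0.58961401, -0.07060343,  0.02698208]), np.float64(0.005606845572432896))
tongue end [ 0.563 -0.049  0.004] [ 0.561 -0.092  0.004] [ 0.66  -0.057  0.004] [ 0.659 -0.099  0.004]
vial [0.673 0.329 0.04 ] tin [0.773 0.21  0.045] orange [0.505 0.094 0.05 ] [0.505 0.212 0.02 ]
cabinet [0.444 0.481 0.   ] [0.721 0.432 0.   ]
```

View pics/crop1.png

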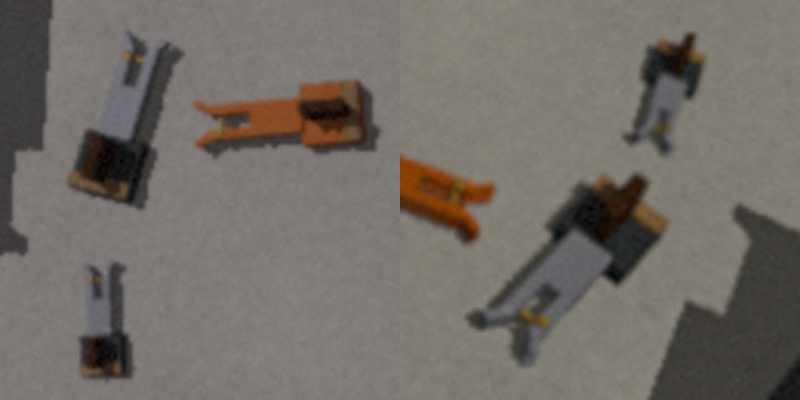

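The crop confirms it: the large dark-steel rest is upper left, with its fin at about (100,155) and the hook pointing up at (145,45). The small steel one and the orange one are the decoys. Next I'll move above the rest.

drive_tool([
  [-31,-11,3,0,0,0,0],
  [-31,-11,3,0,0,0,0],
  [-31,-11,3,0,0,0,0],
  [-31,-11,3,0,0,0,0],
  [-31,-11,3,0,0,0,0],
])

```text
clock: 0.57
eef_pos: [0.3366, 0.3941, 0.216]
eef_rot: [-3.141, -0.0, 2.741]
ft_force: [0.1, 0.6, 0.1]
finger_gap: 0.0849
gripper_force: 0.0
```

drive_tool([
  [-31,-11,3,0,0,0,0],
  [-31,-11,3,0,0,0,0],
  [-31,-11,3,0,0,0,0],
  [-31,-11,3,0,0,0,0],
  [-31,-11,3,0,0,0,0],
])

```text
clock: 0.98
eef_pos: [0.458, 0.2828, 0.201]
eef_rot: [-3.141, -0.0, 2.741]
ft_force: [-0.0, 1.0, -0.5]
finger_gap: 0.0852
gripper_force: 0.0
```

drive_tool([
  [0,0,0,0,0,-6,0],
  [0,0,0,0,0,-6,0],
  [0,0,0,0,0,0,0],
  [0,0,0,0,0,0,0],
])

```text
clock: 1.32
eef_pos: [0.457, 0.2842, 0.2011]
eef_rot: [-3.141, -0.0, 2.947]
ft_force: [-0.3, -0.5, -0.4]
finger_gap: 0.0855
gripper_force: 0.0
```

```bash
python3 - <<'E'
from h import *
import pickle
c=snap('wrist'); pickle.dump(c,open('w1.pkl','wb'))
s=manip.state(); print(s['eef_pos'],np.degrees(s['eef_rot']),s['clock'])
save(cv2.resize(c['im'],(800,600)),'w1.png')
E
```

```text
[0.45692495 0.28430778 0.20119969] [-1.79993189e+02 -8.97624817e-03  1.68845637e+02] 1.3667
```

View pics/w1.png

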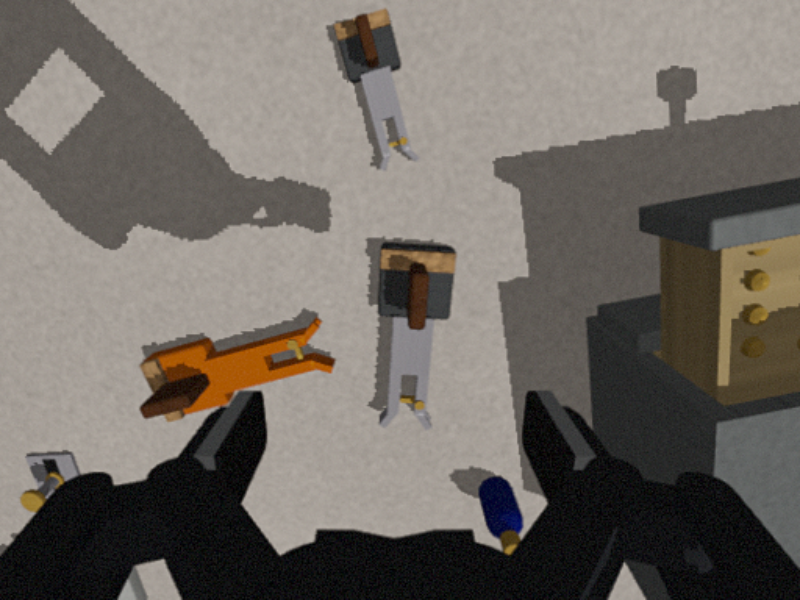

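The wrist view shows the rest in the centre: fin top from (417,266) to (417,328), hook lips at (382,425) and (430,428), latch at (410,403). The orange one is left of it, the small one above and the vial at (500,505).

```bash
cat >> h.py <<'E'
def brown(im,box):
    x0,y0,x1,y1=box
    hsv=cv2.cvtColor(im,cv2.COLOR_RGB2HSV)
    m=((hsv[...,0]<14)&(hsv[...,1]>110)&(hsv[...,2]<130)).astype(np.uint8); k=np.zeros_like(m);k[y0:y1,x0:x1]=1; m*=k
    cs=cv2.findContours(m,cv2.RETR_EXTERNAL,cv2.CHAIN_APPROX_NONE)[0]
    return max(cs,key=cv2.contourArea)
E
python3 - <<'E'
from h import *
import pickle
c=pickle.load(open('w1.pkl','rb'));C=pickle.load(open('c0.pkl','rb'))
ct=brown(c['im'],(245,160,300,215)); r=cv2.minAreaRect(ct); print(cv2.contourArea(ct),cv2.boxPoints(r)*800/512)
P=onplane(c,cv2.boxPoints(r),.06); print(P.round(4))
g=lambda x,y,z:onplane(c,[(x*.64,y*.64)],z)[0]
a,b=g(417,266,.06),g(417,328,.06); print(a,b,np.degrees(np.arctan2(*(b-a)[1::-1])),np.linalg.norm(b-a))
l=(g(382,425,.024)+g(430,428,.024))/2; m=(a+b)/2; print('lips',l,np.linalg.norm(l-m),np.degrees(np.arctan2(*(l-m)[1::-1])))
print('base top rear', g(381,249,.02),g(455,251,.02))
q=brown(C['top']['im'],(100,190,140,235)); rt=cv2.minAreaRect(q);print(rt)
for f in [(417,266),(417,328),(417,297)]: print(tri(c,(f[0]*.64,f[1]*.64),C['top'],rt[0]))
print(proj(C['top'],[a,b]))
E
```

```text
332.0 [[407.8125 328.125 ]
 [407.8125 262.5   ]
 [426.5625 262.5   ]
 [426.5625 328.125 ]]
[[0.4836 0.2875 0.06  ]
 [0.4393 0.2957 0.06  ]
 [0.4416 0.3076 0.06  ]
 [0.486  0.2999 0.06  ]]
[0.44271538 0.30113526 0.06      ] [0.48471346 0.29355666 0.06      ] -10.229005739405448 0.0426763916266903
lips [0.58133906 0.26879501 0.024     ] 0.12628029567073204 -13.643504614744865
base top rear [0.43416714 0.27796871 0.02      ] [0.44599565 0.3307346  0.02      ]
((116.39727020263672, 217.27398681640625), (7.7247161865234375, 14.044938087463379), 20.556045532226562)
(array([0.46132021, 0.30389512, 0.01174487]), np.float64(0.015927481094719708))
(array([0.46761861, 0.28888734, 0.08398175]), np.float64(0.018471469351660004))
(array([0.46628729, 0.29666272, 0.04482757]), np.float64(0.0031338676239074125))
[[112.09729256 224.98962217]
 [115.76541698 209.1353569 ]]
```

drive_tool([
  [-4,13,0,0,0,1,0],
  [0,0,30,0,0,0,0],
  [0,0,30,0,0,0,0],
  [0,0,20,0,0,0,0],
  [0,0,0,0,0,0,0],
])

```text
clock: 1.78
eef_pos: [0.4615, 0.2956, 0.1173]
eef_rot: [-3.137, -0.005, 2.931]
ft_force: [-0.4, 1.0, -0.6]
finger_gap: 0.0851
gripper_force: 0.0
```

```bash
python3 - <<'E'
from h import *
import pickle
c=snap('wrist'); pickle.dump(c,open('w2.pkl','wb')); c1=pickle.load(open('w1.pkl','rb'))
s=manip.state(); print(s['eef_pos'],np.degrees(s['eef_rot']),s['clock'])
p=proj(c,[[.463,.297,.06]])[0].astype(int); print(p)
ct=brown(c['im'],(p[0]-40,p[1]-50,p[0]+40,p[1]+50)); r=cv2.minAreaRect(ct); print(r)
r1=cv2.minAreaRect(brown(c1['im'],(245,160,300,215)))
print('tri',tri(c,r[0],c1,r1[0]))
B=cv2.boxPoints(r);print(onplane(c,B,.06).round(4))
im=c['im'].copy(); cv2.drawContours(im,[ct],-1,(0,255,0),1); save(cv2.resize(im,(800,600)),'w2.png')
E
```

```text
[0.46255976 0.29607336 0.11997069] [-1.79868904e+02 -1.49211500e-01  1.67941380e+02] 1.8333
[255 218]
((257.86260986328125, 214.99290466308594), (60.086490631103516, 16.78108787536621), 88.87670135498047)
tri (array([0.46775705, 0.29770975, 0.04083519]), np.float64(5.137755864428358e-05))
[[0.4366 0.2973 0.06  ]
 [0.4388 0.3092 0.06  ]
 [0.4862 0.3007 0.06  ]
 [0.4838 0.288  0.06  ]]
```

View pics/w2.png

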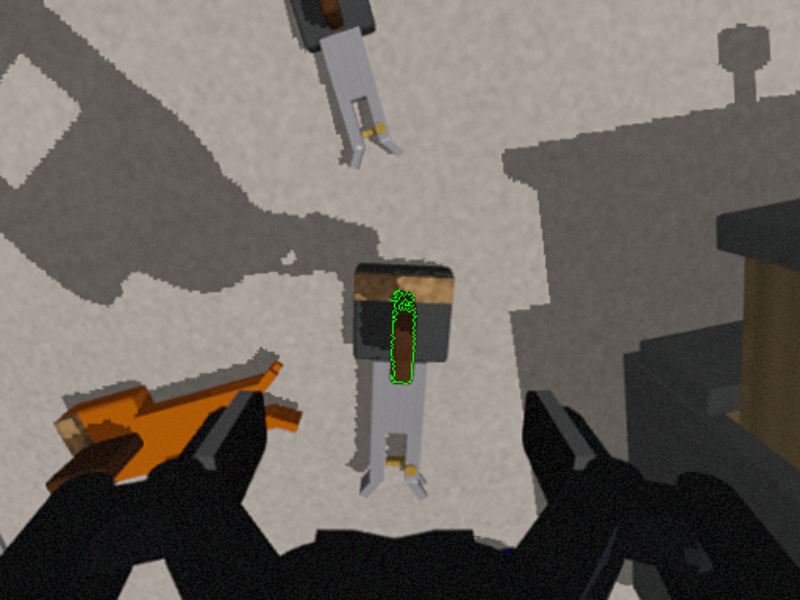

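The fin lies between the fingers at (403,345), and the rest is aligned with the tool. Next I'll go down and grip it.

drive_tool([
  [-2,3,25,0,0,0,0],
  [0,0,25,0,0,0,0],
  [0,0,25,0,0,0,0],
  [0,0,17,0,0,0,0],
  [0,0,1,0,0,0,0],
])

```text
clock: 2.25
eef_pos: [0.4654, 0.2985, 0.027]
eef_rot: [-3.14, -0.002, 2.932]
ft_force: [-0.4, -1.3, -1.0]
finger_gap: 0.0852
gripper_force: 0.0
```

drive_tool([
  [0,0,0,0,0,0,0.5],
  [0,0,0,0,0,0,0.8],
  [0,0,0,0,0,0,1],
  [0,0,0,0,0,0,1],
  [0,0,0,0,0,0,1],
], newtons=40)

```text
clock: 2.67
eef_pos: [0.4665, 0.2989, 0.0293]
eef_rot: [3.141, 0.001, 2.933]
ft_force: [-0.1, -0.0, -0.1]
finger_gap: 0.0254
gripper_force: 0.0
```

drive_tool([
  [0,0,0,0,0,0,1],
  [0,0,0,0,0,0,1],
  [0,0,0,0,0,0,1],
  [0,0,0,0,0,0,1],
  [0,0,0,0,0,0,1],
], newtons=70)

```text
clock: 3.08
eef_pos: [0.4664, 0.2989, 0.029]
eef_rot: [3.141, 0.001, 2.933]
ft_force: [-0.7, -0.7, 6.4]
finger_gap: 0.0113
gripper_force: 69.9
```

drive_tool([
  [0,0,-5,0,0,0,1],
  [0,0,-15,0,0,0,1],
  [0,0,-25,0,0,0,1],
  [0,0,-25,0,0,0,1],
  [0,0,-10,0,0,0,1],
])

```text
clock: 3.5
eef_pos: [0.4667, 0.2991, 0.1112]
eef_rot: [3.14, 0.002, 2.933]
ft_force: [1.3, 0.1, -4.1]
finger_gap: 0.0108
gripper_force: 68.6
```

drive_tool([
  [0,0,-5,0,0,0,1],
  [0,0,0,0,0,0,1],
  [0,0,0,0,0,0,1],
])

```text
clock: 3.75
eef_pos: [0.4655, 0.2984, 0.112]
eef_rot: [-3.14, -0.001, 2.933]
ft_force: [0.0, -0.1, -4.7]
finger_gap: 0.0109
gripper_force: 68.6
```

```bash
python3 - <<'E'
from h import *
s=manip.state(); print(s['eef_pos'],np.degrees(s['eef_rot']),s['ft_force'],s['ft_torque'],s['finger_gap'])
c=snap('wrist'); save(cv2.resize(c['im'],(800,600)),'w3.png')
E
```

```text
[0.46554462 0.2984109  0.11202389] [-1.79932452e+02 -7.96244644e-02  1.68035486e+02] [ 0.00625204 -0.06903839 -4.7417516 ] [ 0.00495214  0.07122854 -0.02403293] 0.01085601992328215
```

View pics/w3.png

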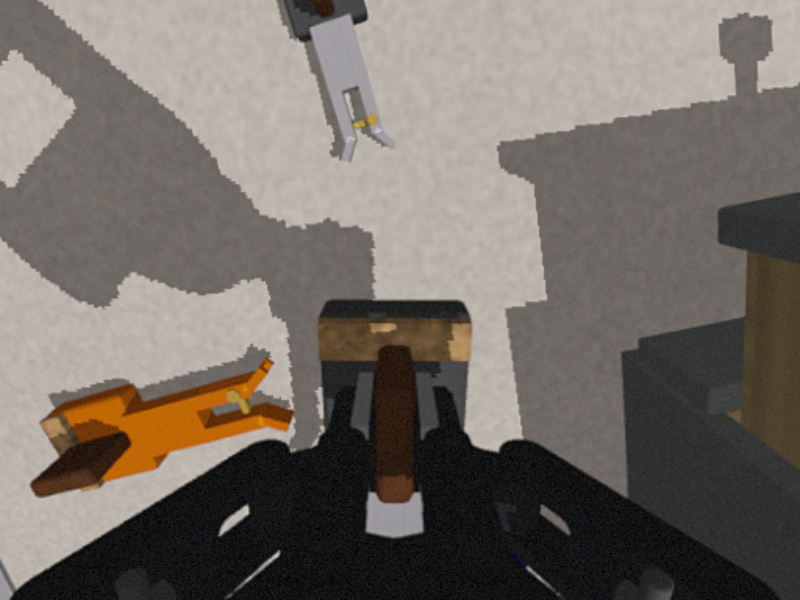

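The rest is lifted level, with the fin centred between the pads at about (394,420); it weighs about 0.48 kg. Next I'll carry it towards the vise and look at the vise from two places on the way.

drive_tool([
  [-2,-10,-6,0,0,0,1],
  [-3,-20,-6,0,0,0,1],
  [-3,-20,-4,0,0,0,1],
  [-3,-20,-4,0,0,0,1],
  [-3,-20,0,0,0,0,1],
])

```text
clock: 4.22
eef_pos: [0.4609, 0.2064, 0.1334]
eef_rot: [-3.141, -0.0, 2.933]
ft_force: [1.0, -0.5, -4.6]
finger_gap: 0.0108
gripper_force: 68.9
```

drive_tool([
  [-3,-20,0,0,0,-1,1],
  [-3,-20,0,0,0,-2,1],
  [-3,-20,0,0,0,-2,1],
  [-3,-20,0,0,0,-2,1],
  [0,0,0,0,0,0,1],
])

```text
clock: 4.63
eef_pos: [0.459, 0.1239, 0.1327]
eef_rot: [-3.14, -0.001, 3.055]
ft_force: [-0.1, 0.4, -4.2]
finger_gap: 0.0111
gripper_force: 69.2
```

drive_tool([
  [0,0,0,0,0,0,1],
  [0,0,0,0,0,0,1],
])

```text
clock: 4.8
eef_pos: [0.4593, 0.1269, 0.133]
eef_rot: [-3.142, -0.001, 3.054]
ft_force: [-0.7, 0.4, -4.3]
finger_gap: 0.0109
gripper_force: 69.2
```

```bash
python3 - <<'E'
from h import *
import pickle
s=manip.state(); print(s['eef_pos'],np.degrees(s['eef_rot']),s['ft_force'],s['clock'])
c=snap('wrist'); pickle.dump(c,open('w4.pkl','wb'))
print(proj(c,[[.59,-.071,.037],[.562,-.07,.004],[.66,-.078,.004]]))
E
```

```text
[0.45925074 0.12690518 0.13298979] [-1.79995972e+02 -3.67639217e-02  1.74984806e+02] [-0.72030349  0.44231925 -4.30810745] 4.8
[[ 78.93955614 331.6524569 ]
 [ 88.73767451 290.92851191]
 [104.36900609 356.73498442]]
```

drive_tool([
  [-15,0,0,0,0,0,1],
  [-25,0,0,0,0,0,1],
  [-25,0,0,0,0,0,1],
  [0,0,0,0,0,0,1],
  [0,0,0,0,0,0,1],
])

```text
clock: 5.27
eef_pos: [0.5245, 0.1218, 0.1326]
eef_rot: [-3.141, -0.001, 3.055]
ft_force: [-0.1, 0.0, -5.6]
finger_gap: 0.0106
gripper_force: 69.2
```

```bash
python3 - <<'E'
from h import *
import pickle
s=manip.state(); print(s['eef_pos'],np.degrees(s['eef_rot']),s['clock'])
c=snap('wrist'); pickle.dump(c,open('w5.pkl','wb'))
E
```

```text
[0.52446336 0.12176088 0.13257387] [-1.79987589e+02 -5.88407688e-02  1.75047243e+02] 5.2667
```

drive_tool([
  [0,15,-10,0,0,0,1],
  [0,25,-20,0,0,0,1],
  [0,0,-20,0,0,0,1],
  [0,0,0,0,0,0,1],
  [0,0,0,0,0,0,1],
])

```text
clock: 5.73
eef_pos: [0.5272, 0.1614, 0.1834]
eef_rot: [3.141, 0.001, 3.056]
ft_force: [-0.4, -0.8, -5.9]
finger_gap: 0.0111
gripper_force: 70.0
```

```bash
python3 - <<'E'
from h import *
import pickle
s=manip.state(); print(s['eef_pos'],np.degrees(s['eef_rot']),s['clock'])
c=snap('wrist'); pickle.dump(c,open('w6.pkl','wb')); c5=pickle.load(open('w5.pkl','rb'))
for k in(c5,c): print(proj(k,[[.59,-.071,.037],[.562,-.07,.004],[.66,-.078,.004]]).round(0).tolist())
a=cv2.resize(c5['im'][190:350,0:160],(400,400),interpolation=2);b=cv2.resize(c['im'][170:330,0:160],(400,400),interpolation=2)
save(np.hstack([a,b]),'v56.png')
E
```

```text
[0.52724149 0.16143028 0.18337306] [1.79986722e+02 5.90367153e-02 1.75083842e+02] 5.7333
[[65.0, 279.0], [77.0, 239.0], [94.0, 315.0]]
[[58.0, 254.0], [69.0, 221.0], [84.0, 288.0]]
```

View pics/v56.png

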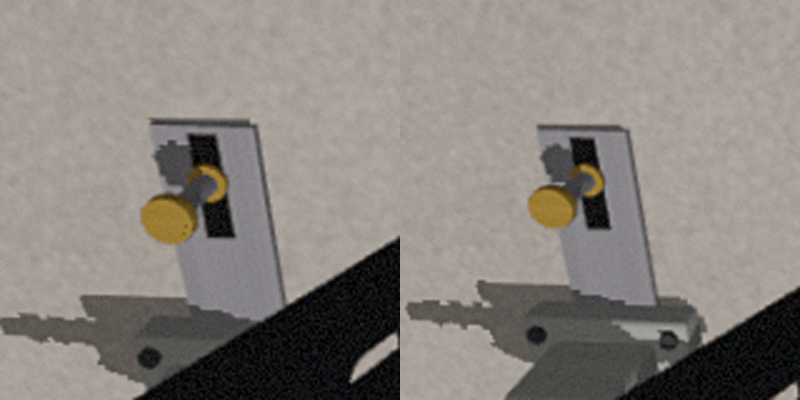

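In both crops: brass cap at (170,218) left and (152,207) right, foot ring of the pin at (208,184) and (188,181), tongue end corners at (153,125),(255,125) and (140,130),(230,130), dark slot running down behind the pin.

```bash
python3 - <<'E'
from h import *
import pickle
A,B=pickle.load(open('w5.pkl','rb')),pickle.load(open('w6.pkl','rb'))
a=lambda x,y:(x/2.5-.3,y/2.5+190-.3); b=lambda x,y:(x/2.5-.3,y/2.5+170-.3)
print('cap tri',tri(A,a(170,218),B,b(152,207)))
print('cap',onplane(A,[a(168,215)],.037),onplane(B,[b(151,205)],.037))
print('ring tri',tri(A,a(208,184),B,b(188,181)))
print('ring',onplane(A,[a(208,184)],.005),onplane(B,[b(188,181)],.005))
LA=onplane(A,[a(153,125),a(255,125),a(283,290),a(190,136),a(215,134),a(208,238),a(235,237)],.004)
LB=onplane(B,[b(140,130),b(230,130),b(256,300),b(171,139),b(194,138),b(187,229),b(209,228)],.004)
for L in(LA,LB):
    print(L[:,:2].round(4).tolist())
    e=L[2]-L[1];w=L[1]-L[0]; sl=L[5:7].mean(0)-L[3:5].mean(0)
    print('edge yaw',np.degrees(np.arctan2(e[1],e[0])),'end yaw',np.degrees(np.arctan2(-w[0],w[1])),np.linalg.norm(w),'slot yaw',np.degrees(np.arctan2(sl[1],sl[0])),'slot mid',L[3:].mean(0),'end mid',L[:2].mean(0))
E
```

```text
cap tri (array([ 0.59096942, -0.07197757,  0.03150345]), np.float64(0.0005638001853359693))
cap [[ 0.58619946 -0.06752655  0.037     ]] [[ 0.58732323 -0.06803162  0.037     ]]
ring tri (array([ 0.59093012, -0.07063493,  0.00476659]), np.float64(0.000332234143384379))
ring [[ 0.5908678  -0.07066927  0.005     ]] [[ 0.59077262 -0.07025567  0.005     ]]
[[0.5615, -0.0879], [0.5649, -0.0428], [0.6488, -0.0515], [0.5678, -0.0729], [0.5677, -0.0615], [0.6187, -0.0793], [0.619, -0.0665]]
edge yaw -5.933880281804086 end yaw -4.329431086993546 0.045272608920364985 slot yaw -6.416381219464647 slot mid [ 0.59332954 -0.07004417  0.004     ] end mid [ 0.56320141 -0.06534114  0.004     ]
[[0.5618, -0.0879], [0.5655, -0.0415], [0.6638, -0.0538], [0.5678, -0.0732], [0.5682, -0.0611], [0.6184, -0.0796], [0.6186, -0.0675]]
edge yaw -7.152262700097144 end yaw -4.544457475791881 0.046587914739212595 slot yaw -7.204236109409684 slot mid [ 0.59325781 -0.07034604  0.004     ] end mid [ 0.56362883 -0.0647033   0.004     ]
```

drive_tool([
  [10,-10,0,0,0,0,1],
  [20,-20,0,0,0,0,1],
  [22,-25,0,0,0,0,1],
  [0,-25,0,0,0,0,1],
  [0,-25,0,0,0,0,1],
])

```text
clock: 6.2
eef_pos: [0.4649, 0.0599, 0.1819]
eef_rot: [-3.141, -0.002, 3.055]
ft_force: [1.1, -0.2, -5.4]
finger_gap: 0.0108
gripper_force: 69.8
```

drive_tool([
  [0,-25,0,0,0,0,1],
  [0,-25,0,0,0,0,1],
  [0,-25,0,0,0,0,1],
  [0,-25,0,0,0,0,1],
  [0,-16,0,0,0,0,1],
])

```text
clock: 6.62
eef_pos: [0.4554, -0.0566, 0.1818]
eef_rot: [-3.142, -0.002, 3.053]
ft_force: [0.0, -1.2, -4.1]
finger_gap: 0.011
gripper_force: 69.9
```

drive_tool([
  [0,0,0,0,0,1.4,1],
  [0,0,0,0,0,0,1],
  [0,0,0,0,0,0,1],
  [0,0,0,0,0,0,1],
])

```text
clock: 6.95
eef_pos: [0.4564, -0.054, 0.1827]
eef_rot: [3.141, -0.001, 3.031]
ft_force: [-0.1, 0.2, -4.9]
finger_gap: 0.0108
gripper_force: 69.9
```

```bash
cat >> h.py <<'E'
pin=np.array([.590,-.070]); yaw=np.radians(173.7)
def rep(d=60):
    s=manip.state(); p=s['eef_pos']; y=s['eef_rot'][2]; u=-np.array([np.cos(yaw),np.sin(yaw)])
    e=pin-(75+d)/1000*u-p[:2]
    xt=np.array([np.cos(y),np.sin(y)]); yt=np.array([np.sin(y),-np.cos(y)])
    f=s['ft_force']
    print('to go tool x,y mm',(1000*e@xt).round(1),(1000*e@yt).round(1),'turn',np.degrees(y-yaw).round(2),'tilt',np.degrees(s['eef_rot'][:2]).round(2),'z',p[2].round(4),'F',f.round(1),'axial',(f[:2]@u).round(1),'T',s['ft_torque'].round(2),'t',s['clock'])
    print('pin->throat est mm',(1000*((pin-p[:2])@u)-75).round(1))
E
python3 -c "
from h import *
rep()"
```

```text
to go tool x,y mm 0.5 -1.2 turn -0.01 tilt [ 1.7999e+02 -5.0000e-02] z 0.1827 F [-0.1  0.2 -4.9] axial -0.1 T [0.   0.02 0.05] t 6.95
pin->throat est mm 59.5
```

drive_tool([
  [10,-1,20,0,0,0,1],
  [0,0,30,0,0,0,1],
  [0,0,30,0,0,0,1],
  [0,0,30,0,0,0,1],
  [0,0,25,0,0,0,1],
])

```text
clock: 7.37
eef_pos: [0.4461, -0.0537, 0.0464]
eef_rot: [3.142, -0.001, 3.032]
ft_force: [0.7, -1.1, -5.3]
finger_gap: 0.0109
gripper_force: 70.0
```

drive_tool([
  [0,0,8,0,0,0,1],
  [0,0,4,0,0,0,1],
  [0,0,2,0,0,0,1],
  [0,0,0,0,0,0,1],
  [0,0,0,0,0,0,1],
])

```text
clock: 7.78
eef_pos: [0.4474, -0.0545, 0.0355]
eef_rot: [-3.141, 0.002, 3.031]
ft_force: [0.4, 0.2, -4.4]
finger_gap: 0.0111
gripper_force: 69.8
```

```bash
python3 -c "
from h import *
rep()
c=snap('scene'); p=proj(c,[[.56,-.065,.02]])[0].astype(int)
t=snap('top'); q=proj(t,[[.54,-.065,.02]])[0].astype(int)
f=lambda c,p:cv2.resize(c['im'][p[1]-50:p[1]+50,p[0]-50:p[0]+50],(400,400),interpolation=2)
save(np.hstack([f(c,p),f(t,q)]),'pre.png')"
```

```text
to go tool x,y mm -8.4 0.2 turn -0.05 tilt [-1.7999e+02  1.2000e-01] z 0.0355 F [ 0.4  0.2 -4.4] axial 0.4 T [-0.04  0.05  0.03] t 7.7833
pin->throat est mm 68.4
```

View pics/pre.png

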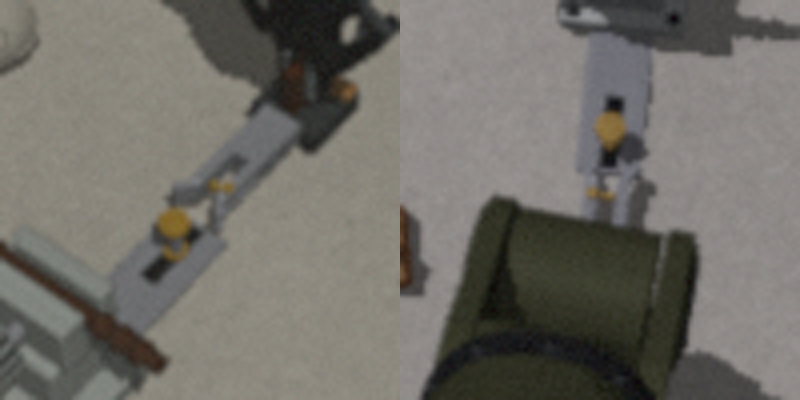

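The mouth sits in line ahead of the pin: left crop shows the lips at (195,195) next to the cap at (173,222); in the top crop the lips are just below the cap. Next I'll set the rest down lightly.

drive_tool([
  [-3,0,3,0,0,0,1],
  [0,0,2,0,0,0,1],
  [0,0,0.5,0,0,0,1],
  [0,0,0,0,0,0,1],
  [0,0,0,0,0,0,1],
])

```text
clock: 8.3
eef_pos: [0.4501, -0.0548, 0.0291]
eef_rot: [-3.141, 0.001, 3.031]
ft_force: [1.8, -0.2, 0.4]
finger_gap: 0.0107
gripper_force: 70.7
```

drive_tool([
  [0,0,0.5,0,0,0,1],
  [0,0,0,0,0,0,1],
  [0,0,0,0,0,0,1],
])

```text
clock: 8.55
eef_pos: [0.4501, -0.0548, 0.029]
eef_rot: [-3.141, 0.001, 3.031]
ft_force: [-3.3, 0.7, 11.1]
finger_gap: 0.011
gripper_force: 72.4
```

```bash
python3 -c "
from h import *
rep()"
```

```text
to go tool x,y mm -5.7 0.3 turn -0.06 tilt [-1.7999e+02  6.0000e-02] z 0.029 F [-3.3  0.7 11.1] axial -3.4 T [0.1  0.45 0.01] t 8.55
pin->throat est mm 65.7
```

drive_tool([
  [0,0,-0.6,0,0,0,1],
  [0,0,0,0,0,0,1],
  [-2,0,0,0,0,0,1],
  [-4,0,0,0,0,0,1],
  [-4,0,0,0,0,0,1],
], newtons=35)

```text
clock: 8.97
eef_pos: [0.4592, -0.0558, 0.0291]
eef_rot: [3.142, -0.001, 3.031]
ft_force: [-7.9, 1.2, 9.5]
finger_gap: 0.0111
gripper_force: 72.2
```

drive_tool([
  [-4,0,0,0,0,0,1],
  [-4,0,0,0,0,0,1],
  [-3,0,0,0,0,0,1],
  [-2,0,0,0,0,0,1],
  [0,0,0,0,0,0,1],
])

```text
clock: 9.38
eef_pos: [0.4725, -0.0573, 0.0291]
eef_rot: [3.142, -0.001, 3.031]
ft_force: [-3.8, 0.1, 6.2]
finger_gap: 0.0111
gripper_force: 71.5
```

```bash
python3 -c "
from h import *
rep()"
```

```text
to go tool x,y mm 16.8 0.3 turn -0.06 tilt [ 1.8e+02 -4.0e-02] z 0.0291 F [-3.8  0.1  6.2] axial -3.8 T [0.06 0.49 0.04] t 9.3833
pin->throat est mm 43.2
```

drive_tool([
  [-2,0,-0.5,0,0,0,1],
  [-3,0,0,0,0,0,1],
  [-3,0,0,0,0,0,1],
  [0,0,0,0,0,0,1],
  [0,0,0,0,0,0,1],
])

```text
clock: 9.8
eef_pos: [0.4805, -0.0582, 0.0291]
eef_rot: [3.142, -0.0, 3.03]
ft_force: [-0.1, 0.3, -4.0]
finger_gap: 0.0111
gripper_force: 70.0
```

drive_tool([
  [-2,0,0,0,0,0,1],
  [-2,0,0,0,0,0,1],
  [0,0,0,0,0,0,1],
  [0,0,0,0,0,0,1],
])

```text
clock: 10.13
eef_pos: [0.4846, -0.0585, 0.0293]
eef_rot: [3.141, 0.0, 3.031]
ft_force: [0.6, 0.9, -5.1]
finger_gap: 0.011
gripper_force: 69.9
```

```bash
python3 -c "
from h import *
rep()"
```

```text
to go tool x,y mm 29.0 0.2 turn -0.06 tilt [1.7999e+02 1.0000e-02] z 0.0293 F [ 0.6  0.9 -5.1] axial 0.4 T [ 0.31 -0.07  0.18] t 10.1333
pin->throat est mm 31.0
```

drive_tool([
  [-1.5,0,0,0,0,0,1],
  [-1.5,0,0,0,0,0,1],
  [-1,0,0,0,0,0,1],
  [0,0,0,0,0,0,1],
])

```text
clock: 10.47
eef_pos: [0.4881, -0.0589, 0.0292]
eef_rot: [3.141, -0.001, 3.031]
ft_force: [-3.6, 2.6, -3.1]
finger_gap: 0.011
gripper_force: 70.2
```

drive_tool([
  [-1.5,0,0,0,0,0,1],
  [-1.5,0,0,0,0,0,1],
  [-1,0,0,0,0,0,1],
  [0,0,0,0,0,0,1],
])

```text
clock: 10.8
eef_pos: [0.4915, -0.0593, 0.0292]
eef_rot: [3.141, -0.003, 3.031]
ft_force: [-8.5, 2.6, 0.8]
finger_gap: 0.0107
gripper_force: 71.0
```

```bash
python3 -c "
from h import *
rep()"
```

```text
to go tool x,y mm 35.9 0.2 turn -0.05 tilt [ 1.7999e+02 -1.7000e-01] z 0.0292 F [-8.5  2.6  0.8] axial -8.8 T [0.5  1.55 0.17] t 10.8
pin->throat est mm 24.1
```

drive_tool([
  [-1,0.3,0,0,0,0,1],
  [-1,0,0,0,0,0,1],
  [0,0,0,0,0,0,1],
])

```text
clock: 11.05
eef_pos: [0.4933, -0.0592, 0.0292]
eef_rot: [3.141, -0.004, 3.031]
ft_force: [-10.4, 4.6, 3.4]
finger_gap: 0.0105
gripper_force: 71.3
```

drive_tool([
  [-1,0,0,0,0,0,1],
  [-1,0,0,0,0,0,1],
  [0,0,0,0,0,0,1],
])

```text
clock: 11.3
eef_pos: [0.4954, -0.0593, 0.0293]
eef_rot: [3.141, -0.003, 3.031]
ft_force: [-8.9, 4.6, 2.7]
finger_gap: 0.0109
gripper_force: 71.0
```

drive_tool([
  [-1,0,0,0,0,0,1],
  [-1,0,0,0,0,0,1],
  [0,0,0,0,0,0,1],
])

```text
clock: 11.55
eef_pos: [0.4977, -0.0595, 0.0292]
eef_rot: [3.141, -0.002, 3.031]
ft_force: [-5.1, 4.9, -0.6]
finger_gap: 0.011
gripper_force: 70.6
```

```bash
python3 -c "
from h import *
rep()"
```

```text
to go tool x,y mm 42.1 -0.4 turn -0.03 tilt [ 1.7998e+02 -1.3000e-01] z 0.0292 F [-5.1  4.9 -0.6] axial -5.6 T [0.89 1.22 0.48] t 11.55
pin->throat est mm 17.9
```

drive_tool([
  [-1,0.3,0,0,0,0,1],
  [-1,0,0,0,0,0,1],
  [-1,0,0,0,0,0,1],
  [0,0,0,0,0,0,1],
])

```text
clock: 11.88
eef_pos: [0.5011, -0.0596, 0.0292]
eef_rot: [3.141, -0.001, 3.031]
ft_force: [-2.9, 4.0, -2.9]
finger_gap: 0.0109
gripper_force: 70.1
```

drive_tool([
  [-1,0,0,0,0,0,1],
  [-1,0,0,0,0,0,1],
  [-1,0,0,0,0,0,1],
  [0,0,0,0,0,0,1],
])

```text
clock: 12.22
eef_pos: [0.5042, -0.06, 0.0292]
eef_rot: [3.141, -0.001, 3.031]
ft_force: [-1.7, 5.2, -4.2]
finger_gap: 0.0109
gripper_force: 69.9
```

drive_tool([
  [-1,0,0,0,0,0,1],
  [-1,0,0,0,0,0,1],
  [-1,0,0,0,0,0,1],
  [0,0,0,0,0,0,1],
])

```text
clock: 12.55
eef_pos: [0.5078, -0.0606, 0.0294]
eef_rot: [3.142, 0.001, 3.031]
ft_force: [0.8, 3.2, -5.7]
finger_gap: 0.0108
gripper_force: 69.7
```

```bash
python3 -c "
from h import *
rep()"
```

```text
to go tool x,y mm 52.2 -0.4 turn -0.06 tilt [1.8e+02 4.0e-02] z 0.0294 F [ 0.8  3.2 -5.7] axial 0.5 T [ 0.76 -0.05  0.37] t 12.55
pin->throat est mm 7.8
```

drive_tool([
  [-1,0,0,0,0,0,1],
  [-1,0,0,0,0,0,1],
  [-1,0,0,0,0,0,1],
  [0,0,0,0,0,0,1],
])

```text
clock: 12.88
eef_pos: [0.511, -0.061, 0.0296]
eef_rot: [-3.142, 0.001, 3.031]
ft_force: [3.2, 4.5, -5.5]
finger_gap: 0.011
gripper_force: 69.8
```

drive_tool([
  [-1,0,0,0,0,0,1],
  [-0.5,0,0,0,0,0,1],
  [0,0,0,0,0,0,1],
])

```text
clock: 13.13
eef_pos: [0.5119, -0.0613, 0.0294]
eef_rot: [-3.141, -0.0, 3.03]
ft_force: [0.3, 0.1, -4.6]
finger_gap: 0.0111
gripper_force: 70.0
```

```bash
python3 -c "
from h import *
rep()"
```

```text
to go tool x,y mm 56.4 -0.1 turn -0.08 tilt [-179.98   -0.  ] z 0.0294 F [ 0.3  0.1 -4.6] axial 0.3 T [0.09 0.04 0.05] t 13.1333
pin->throat est mm 3.6
```

The lateral latch force has dropped to zero, so the latch has flipped. I'll ease forward until I feel the throat bottom.

drive_tool([
  [-0.6,0,0,0,0,0,1],
  [0,0,0,0,0,0,1],
])

```text
clock: 13.3
eef_pos: [0.5124, -0.0613, 0.0294]
eef_rot: [-3.141, -0.0, 3.03]
ft_force: [-0.3, -0.8, -5.2]
finger_gap: 0.0112
gripper_force: 70.0
```

drive_tool([
  [-0.6,0,0,0,0,0,1],
  [0,0,0,0,0,0,1],
])

```text
clock: 13.47
eef_pos: [0.5131, -0.0613, 0.0294]
eef_rot: [-3.142, 0.0, 3.03]
ft_force: [0.6, 0.5, -4.5]
finger_gap: 0.0109
gripper_force: 70.0
```

drive_tool([
  [-0.4,0,0,0,0,0,1],
  [0,0,0,0,0,0,1],
])

```text
clock: 13.63
eef_pos: [0.5135, -0.0613, 0.0294]
eef_rot: [-3.142, 0.0, 3.03]
ft_force: [0.6, 0.2, -5.2]
finger_gap: 0.0113
gripper_force: 70.0
```

drive_tool([
  [-0.5,0,0,0,0,0,1],
  [0,0,0,0,0,0,1],
])

```text
clock: 13.8
eef_pos: [0.514, -0.0613, 0.0294]
eef_rot: [-3.142, 0.0, 3.031]
ft_force: [-0.5, 0.8, -5.3]
finger_gap: 0.011
gripper_force: 70.0
```

drive_tool([
  [-0.5,0,0,0,0,0,1],
  [0,0,0,0,0,0,1],
])

```text
clock: 13.97
eef_pos: [0.5141, -0.0613, 0.0293]
eef_rot: [3.142, -0.001, 3.031]
ft_force: [-3.3, 0.7, -4.0]
finger_gap: 0.0111
gripper_force: 70.2
```

Throat bottom felt (3 N) at TCP x = 0.514. Now I'll draw back lightly.

drive_tool([
  [1,0,0,0,0,0,1],
  [2,0,0,0,0,0,1],
  [2,0,0,0,0,0,1],
  [2,0,0,0,0,0,1],
  [0,0,0,0,0,0,1],
])

```text
clock: 14.38
eef_pos: [0.5071, -0.0605, 0.0294]
eef_rot: [3.142, -0.0, 3.031]
ft_force: [0.1, 0.1, -5.0]
finger_gap: 0.0111
gripper_force: 70.0
```

drive_tool([
  [2,0,0,0,0,0,1],
  [2,0,0,0,0,0,1],
  [0,0,0,0,0,0,1],
])

```text
clock: 14.63
eef_pos: [0.5031, -0.0601, 0.0293]
eef_rot: [-3.142, -0.0, 3.031]
ft_force: [-0.0, -0.4, -4.8]
finger_gap: 0.011
gripper_force: 70.0
```

drive_tool([
  [1,0,0,0,0,0,1],
  [0.5,0,0,0,0,0,1],
  [0,0,0,0,0,0,1],
])

```text
clock: 14.88
eef_pos: [0.5019, -0.06, 0.0294]
eef_rot: [-3.142, -0.0, 3.031]
ft_force: [-0.6, -0.1, -3.9]
finger_gap: 0.0109
gripper_force: 70.0
```

drive_tool([
  [0.7,0,0,0,0,0,1],
  [0,0,0,0,0,0,1],
])

```text
clock: 15.05
eef_pos: [0.5013, -0.0599, 0.0294]
eef_rot: [-3.142, -0.0, 3.031]
ft_force: [0.5, -0.0, -4.3]
finger_gap: 0.0112
gripper_force: 70.0
```

drive_tool([
  [0.6,0,0,0,0,0,1],
  [0,0,0,0,0,0,1],
])

```text
clock: 15.22
eef_pos: [0.5006, -0.0598, 0.0293]
eef_rot: [-3.142, -0.0, 3.031]
ft_force: [0.5, 0.4, -4.3]
finger_gap: 0.0114
gripper_force: 70.0
```

drive_tool([
  [0.5,0,0,0,0,0,1],
  [0,0,0,0,0,0,1],
])

```text
clock: 15.38
eef_pos: [0.5001, -0.0598, 0.0294]
eef_rot: [3.142, -0.0, 3.03]
ft_force: [-0.3, 0.1, -5.3]
finger_gap: 0.0111
gripper_force: 70.0
```

drive_tool([
  [0.4,0,0,0,0,0,1],
  [0,0,0,0,0,0,1],
])

```text
clock: 15.55
eef_pos: [0.4999, -0.0598, 0.0294]
eef_rot: [-3.142, 0.0, 3.031]
ft_force: [1.0, 0.8, -5.9]
finger_gap: 0.0106
gripper_force: 70.0
```

drive_tool([
  [0.4,0,0,0,0,0,1],
  [0,0,0,0,0,0,1],
])

```text
clock: 15.72
eef_pos: [0.4998, -0.0597, 0.0295]
eef_rot: [-3.142, 0.001, 3.03]
ft_force: [5.0, -0.8, -7.5]
finger_gap: 0.011
gripper_force: 69.8
```

drive_tool([
  [0.3,0,0,0,0,0,1],
  [0,0,0,0,0,0,1],
])

```text
clock: 15.88
eef_pos: [0.4997, -0.0597, 0.0295]
eef_rot: [-3.142, 0.002, 3.03]
ft_force: [7.2, 0.1, -8.4]
finger_gap: 0.0109
gripper_force: 69.6
```

The shut latch takes the pull: 7 N, with the position held at 14.4 mm from the bottom. I'll hold briefly, relax forward, set it on the desk and release.

drive_tool([
  [0,0,0,0,0,0,1],
  [0,0,0,0,0,0,1],
  [0,0,0,0,0,0,1],
  [0,0,0,0,0,0,1],
  [0,0,0,0,0,0,1],
])

```text
clock: 16.3
eef_pos: [0.4997, -0.0597, 0.0295]
eef_rot: [-3.142, 0.001, 3.031]
ft_force: [6.1, 0.3, -7.6]
finger_gap: 0.011
gripper_force: 69.6
```

drive_tool([
  [-1,0,0,0,0,0,1],
  [-3,0,0,0,0,0,1],
  [-3,0,0,0,0,0,1],
  [-3,0,0,0,0,0,1],
  [-1,0,0,0,0,0,1],
])

```text
clock: 16.72
eef_pos: [0.5105, -0.0609, 0.0294]
eef_rot: [-3.142, -0.0, 3.031]
ft_force: [-0.1, -0.8, -5.1]
finger_gap: 0.0108
gripper_force: 70.0
```

drive_tool([
  [0,0,0.3,0,0,0,1],
  [0,0,0,0,0,0,1],
  [0,0,0,0,0,0,1],
])

```text
clock: 16.97
eef_pos: [0.51, -0.0609, 0.0291]
eef_rot: [-3.142, 0.0, 3.031]
ft_force: [-0.3, -0.1, -4.1]
finger_gap: 0.0108
gripper_force: 70.1
```

drive_tool([
  [0,0,0.3,0,0,0,1],
  [0,0,0,0,0,0,1],
  [0,0,0,0,0,0,0.9],
  [0,0,0,0,0,0,0.8],
  [0,0,0,0,0,0,0.7],
])

```text
clock: 17.38
eef_pos: [0.5103, -0.0609, 0.0289]
eef_rot: [-3.142, 0.001, 3.03]
ft_force: [-0.2, -0.9, -0.6]
finger_gap: 0.0256
gripper_force: 0.0
```

drive_tool([
  [0,0,0,0,0,0,0.5],
  [0,0,0,0,0,0,0.5],
  [0,0,0,0,0,0,0.5],
  [0,0,0,0,0,0,0.5],
  [0,0,0,0,0,0,0.5],
])

```text
clock: 17.8
eef_pos: [0.5101, -0.0609, 0.0288]
eef_rot: [-3.142, 0.0, 3.031]
ft_force: [0.3, 0.2, -0.0]
finger_gap: 0.0428
gripper_force: 0.0
```

drive_tool([
  [0,0,-5,0,0,0,0.5],
  [0,0,-15,0,0,0,0.5],
  [0,0,-25,0,0,0,0.5],
  [0,0,-30,0,0,0,0.5],
  [0,0,-30,0,0,0,0.5],
])

```text
clock: 18.22
eef_pos: [0.5097, -0.0608, 0.1352]
eef_rot: [3.142, -0.001, 3.031]
ft_force: [-0.2, -0.7, -0.1]
finger_gap: 0.0427
gripper_force: 0.0
```

drive_tool([
  [30,0,-20,0,0,0,0.5],
  [35,0,0,0,0,0,0.5],
  [35,0,0,0,0,0,0.5],
  [0,0,0,0,0,0,0.5],
  [0,0,0,0,0,0,0.5],
])

```text
clock: 18.63
eef_pos: [0.41, -0.0497, 0.1546]
eef_rot: [-3.141, 0.001, 3.03]
ft_force: [-0.6, -0.6, -0.7]
finger_gap: 0.0424
gripper_force: 0.0
```

```bash
python3 -c "
from h import *
rep()
c=snap('scene'); p=proj(c,[[.56,-.065,.02]])[0].astype(int)
t=snap('wrist'); q=proj(t,[[.57,-.065,.02]])[0].astype(int); print(q)
f=lambda c,p,h:cv2.resize(c['im'][max(0,p[1]-h):p[1]+h,max(0,p[0]-h):p[0]+h],(400,400),interpolation=2)
save(np.hstack([f(c,p,45),f(t,q,90)]),'end.png')"
```

```text
to go tool x,y mm -46.1 -0.4 turn -0.07 tilt [-1.7999e+02  8.0000e-02] z 0.1546 F [-0.6 -0.6 -0.7] axial -0.5 T [ 0.01 -0.05 -0.01] t 18.6333
pin->throat est mm 106.1
[255 317]
```

View pics/end.png

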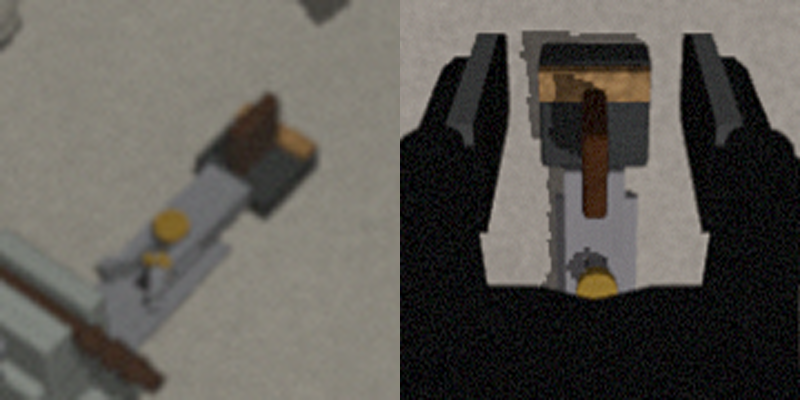

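The end crop shows the pin cap at (170,225) deep in the hook and the brass latch at (155,260) lying across the throat on the mouth side of the pin. The rest stands flat with the arm clear of it.

```bash
python3 -c "
from h import *
print(hand_in())"
```

```text
the job is handed in; nothing more can be done
None
```

The filing rest is hooked on the vise's anchor pin with the latch shut behind it. The latch held a light pull of about 7 N, and the rest now stands flat on the desk with nothing touching it; I handed the job in at about 19 s of the 70 s allowed.

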